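Put the dressing and sharpening tools away in their fitted trays

ROBOT

A 7-joint arm with a two-finger parallel gripper is mounted at the origin on the work surface. World frame = base frame: x ahead of the robot, y to its left, z up, the work surface at z = 0. Lengths are in m, angles in rad, forces in N, time in s.
With the tool pointing down it reaches from about 0.4 to 0.85 m from the base axis. Payload 4.5 kg.
Tool frame: the origin (TCP) lies midway between the tips of the shut fingers; the grasp point (between the pads) lies behind it (r.grip_point_offset is the z of the grasp point in the tool frame, in m); z points along the fingers, y is the line along which they close (so a half turn about z gives the same grasp; the last joint's range is limited). The gripper opens to 88 mm and grips with 3 to 60 N. Pads are 18 mm wide; open, the fingers measure 123 mm over their backs; the gripper's body (75 mm by 187 mm) begins 45 mm behind the grasp point.
Start: joints at [-1.201, 0.689, -0.195, 1.565, 0.157, 0.902, -0.215], TCP at [0.206, 0.59, 0.239] pointing down, gripper open.
Joint ranges: [-3.01, 3.01], [-0.46, 2.08], [-1.47, 1.51], [0.13, 2.56], [-1, 4.14], [0.04, 2.09], [-2.66, 2.66]. Speed limits (rad/s): [2.57, 2.57, 3.14, 3.14, 3.14, 3.14, 3.14].

INTERFACE

Orientations are given as a unit quaternion [x, y, z, w].
In Python, from plant import r, optics, workorder gives the robot as it stands.
- The arm moves only by the shell command python3 -m creep 'ROWS' [FORCE]. ROWS is JSON, a list of rows, each an object of numbers: "grip": the gripper command: -1 is shut, 1 is fully open, values between are in proportion; "tx", "ty", "tz": the shift along the tool's x, y, z in cm; "spin": the turn about the tool's z in degrees. In form: [{"grip": .., "tx": .., "ty": .., "tz": .., "spin": ..}, ...]. A call has 1 to 8 rows; each row shifts and turns the commanded pose from where the row before left it, along the tool's axes as they then stand; what a row does not reach is not made up. A row lasts 1/12 s, in which the tool goes at most 41.7 mm and 7.16 degrees, less where a joint would pass 70% of its speed; a pose out of reach is approached as far as the arm can. A call with a gripper value outside its range is refused whole. The fingers move at their own pace and stop on an object; FORCE is the grip in N (left out, the last holds). Time passes only in rows, so rows that do not move let the fingers close. It gives the time, the measured TCP pose, the force, the opening and the grip force at its end, in the units of the state.
- r.get_state(): the state, without advancing time (a new reading comes with each control period).
- optics.snapshot(name): name is "scene" or "top"; returns (picture, depth): 420x560x3 uint8, red, green, blue; 420x560 float32, m along the optical axis (not along the pixel's ray), 0 where there is no reading.
- optics.get_calibration(name): a dict with "fx", "fy", "cx", "cy" (pixels), "D" ([k1, k2, p1, p2, k3] as OpenCV has them; the pictures are not rectified), "extrinsics" (4x4, takes a point from world to camera coordinates). Camera axes: x right, y down, z forward; pixel columns grow to the right and rows downward; lengths in m; the calibration is good to about 2 mm. A picture is of the moment at which its call begins. get_calibration takes no time and is no camera call.
- workorder.finish_job(): hands the job in; it is judged then, once.
The state is a dict: "clock": time; "q": joint angles; "qd": joint speeds; "joint_torque": joint torques, N m; "tool_pos": TCP position; "eef_rot": TCP orientation; "contact_force": force on the tool from outside, world axes, zero at the start; "moment": the same for the moment, N m; "opening": opening from 0.0 (shut) to 1.0 (fully open); "finger_force": force on a finger pad.
Only numpy, scipy, OpenCV 4.12 (cv2) and the standard library are available. Lean on these libraries where they do the work, as an engineer would, in place of code of your own. Each camera call takes 0.05 s, during which the arm holds its last target. There are 200 camera calls.

TASK

The grinding is done: put the rectangular stone, the round stone, the square dressing stick and the star-wheel dresser away, each lying flat in the wooden tray whose recess has its outline. Lower them in gently, do not drop them, and carry the dresser level by gripping it at its balance point just behind the heavy head. Leave the oil bottle and the jar where they stand.

Things in the scene. Friction and masses are not known exactly. Their poses are not given: they have to be found in the camera images.
- bench_stone: loose rectangular sharpening stone, 100 long (its x) x 50 wide (y) x 25 high (z) mm, dark grey lower half, pale grey upper half, about 0.29 kg; origin at the centre of its underside. It lies flat.
- round_stone: loose round sharpening stone (puck), diameter 66 mm, 30 mm high, dark grey lower half, pale grey upper half, about 0.24 kg; origin at the centre of its underside. It lies flat.
- dressing_stick: loose dark grey square abrasive stick, 130 long (its x) x 25 x 25 mm, about 0.19 kg; origin at the centre of its underside. It lies flat.
- dresser: loose cast-iron wheel dresser, 0.7 kg, lying flat: dark I-section handle 16 mm wide, 24 high, with a heavy forked head with steel star cutters at one end, 46 wide, 40 high. x runs along the handle to the head, z up. Origin at the underside, straight below the balance point: handle from x = -112 to +23 mm, head from +23 to +67, so it balances on the handle 23 mm behind the head.
- bench_stone_tray: fixed low wooden tray for the rectangular stone, outside 134 (its x) x 84 (y) x 14 mm high, with a grey-floored rectangular recess 116 x 66 mm; origin at the centre of its underside. As in all four trays the recess is 8 mm deep: its floor is 6 mm above the underside and the bench, its rim 14 mm.
- round_stone_tray: fixed low wooden tray for the round stone, 100 x 100 x 14 mm, with a grey-floored round recess of diameter 82 mm, 8 mm deep (floor 6 mm above the bench); origin at the centre of its underside.
- stick_tray: fixed low wooden tray for the square stick, outside 164 (its x) x 59 (y) x 14 mm, with a grey-floored recess 146 x 41 mm, 8 mm deep (floor 6 mm above the bench); origin at the centre of its underside.
- dresser_tray: fixed wooden tray for the dresser, outside 213 (x) x 80 (y) x 14 mm, grey-floored T-shaped recess 8 mm deep (floor 6 mm above the bench): handle channel 32 mm wide, x = -120 to +15 mm, head pocket 62 mm wide, x = +15 to +75 mm. x points from channel to pocket. Origin at the underside, below where the seated dresser's origin belongs; 8 mm of room all round.
- oil_bottle: bystander: amber oil bottle, diameter 48 mm, 125 mm high, standing loose at the left (+y) edge of the work; origin at the centre of its underside.
- grit_jar: bystander: white jar with metal cap, diameter 68 mm, 80 mm high, standing loose at the right (-y) edge of the work; origin at the centre of its underside.

How it is judged:
At the end, for the whole second after the job is handed in: Each of the four things rests in its own tray: fully down on the recess floor (its underside 3 to 9 mm above the tray's underside), within 14 mm of the tray's origin horizontally, flat within 0.08 rad, lengthwise with its recess (within 0.25 rad; the round stone any way round), released and at rest (horizontal distance between bench_stone and bench_stone_tray below 0.014 m and z of bench_stone in the frame of bench_stone_tray between 0.003 and 0.009 m and angle between each of bench_stone, round_stone, dressing_stick, dresser's own z axis and vertical below 0.08 rad and linear speed of each of bench_stone, round_stone, dressing_stick, dresser below 0.02 m/s and angle between the x axis of bench_stone and the x axis of bench_stone_tray, either way round below 0.25 rad and horizontal distance between round_stone and round_stone_tray below 0.014 m and z of round_stone in the frame of round_stone_tray between 0.003 and 0.009 m and horizontal distance between dressing_stick and stick_tray below 0.014 m and z of dressing_stick in the frame of stick_tray between 0.003 and 0.009 m and angle between the x axis of dressing_stick and the x axis of stick_tray, either way round below 0.25 rad and horizontal distance between dresser and dresser_tray below 0.014 m and z of dresser in the frame of dresser_tray between 0.003 and 0.009 m and angle between the x axis of dresser and the x axis of dresser_tray, either way round below 0.25 rad); the robot touches nothing.
It fails at once if the dresser is tipped more than 0.4 rad from level (angle between dresser's own z axis and vertical above 0.4 rad).
It fails at once if a thing is dropped (it moves faster than 0.8 m/s within 45 mm of the bench) ((height (world z) of bench_stone below 0.045 m and linear speed of bench_stone above 0.8 m/s) or (height (world z) of round_stone below 0.045 m and linear speed of round_stone above 0.8 m/s) or (height (world z) of dressing_stick below 0.045 m and linear speed of dressing_stick above 0.8 m/s) or (height (world z) of dresser below 0.045 m and linear speed of dresser above 0.8 m/s)).
It fails at once if the oil bottle or the jar is moved more than 30 mm (distance of any of oil_bottle, grit_jar from where it was at the start of the episode above 0.03 m).
It also fails if it takes over 102 s, if anything falls off the work surface, if the arm or the gripper's body presses on something with over 40 N, if the wrist force passes 120 N, or if a joint passes its speed limit or range.

## Working session

There is one attempt and no reset: what is moved stays moved. The work goes in short steps, Python scripts to look and compute and a shell command to move; the robot and the scene stay as the last step left them, time stands still between calls to the robot, and variables do not carry over. Pictures are saved under pics/ and viewed, at most 14 in all, crops included, and the job is handed in when it is done.

```bash
ls; mkdir -p pics
python3 - <<'E'
from plant import r, optics
import cv2,numpy as np
for n in("scene","top"):
    p,d=optics.snapshot(n); cv2.imwrite(f"pics/{n}0.png",p[:,:,::-1]); np.savez(f"{n}0.npz",p=p,d=d)
    c=optics.get_calibration(n);print(c)
print(r.get_state(),r.grip_point_offset)
E
```

```text
pics
{'fx': 476.51057325457595, 'fy': 476.51057325457595, 'cx': 279.782426045933, 'cy': 207.19800596754828, 'D': array([-0.15209639,  0.        ,  0.        ,  0.        ,  0.        ]), 'extrinsics': array([[ 0.4548333 ,  0.89046814,  0.01389829, -0.25800661],
       [ 0.71544123, -0.35605053, -0.60114213, -0.36361198],
       [-0.53034942,  0.28336287, -0.79902126,  1.64371571],
       [ 0.        ,  0.        ,  0.        ,  1.        ]])}
{'fx': 431.7480892052745, 'fy': 431.7480892052745, 'cx': 285.2031892063103, 'cy': 214.49612980423674, 'D': array([-0.0375382,  0.       ,  0.       ,  0.       ,  0.       ]), 'extrinsics': array([[ 0.00710627, -0.99997267, -0.00203949, -0.00613579],
       [-0.99541123, -0.00687919, -0.09544197,  0.5550773 ],
       [ 0.09542533,  0.00270837, -0.99543291,  1.120583  ],
       [ 0.        ,  0.        ,  0.        ,  1.        ]])}
{'clock': 0.1, 'q': array([-1.20120209,  0.68988727, -0.19449658,  1.56622424,  0.15727547,
        0.90248522, -0.21506785]), 'qd': array([-4.64590528e-04, -3.07341199e-03,  9.97186055e-05, -2.92553721e-03,
        6.83950646e-04,  1.74959415e-03,  2.26209419e-04]), 'joint_torque': array([-2.88948999e-03, -5.28504610e+01, -1.27152856e+00, -1.53839672e+01,
       -5.25808800e-02,  2.00924696e-03,  4.31330875e-05]), 'tool_pos': array([0.20581267, 0.58955154, 0.23800185]), 'eef_rot': array([ 1.67073287e-01,  9.85944148e-01, -8.05078113e-04, -7.93014993e-05]), 'contact_force': array([ 0.47635957, -0.32709756,  0.08612199]), 'moment': array([-0.0212093 ,  0.00943668, -0.04189202]), 'finger_force': 0.0, 'opening': 0.9983837640988117} -0.0187
```

View pics/top0.png

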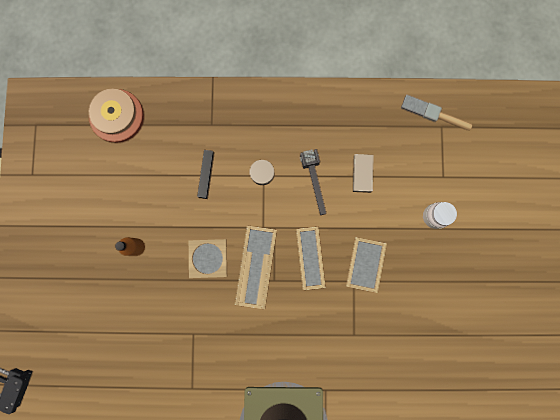

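View pics/scene0.png

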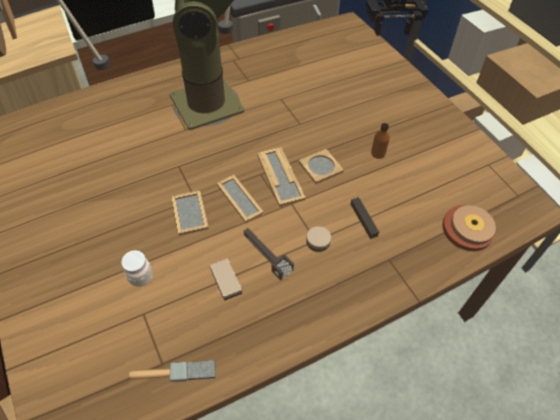

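The top view shows, as pixel (col,row):
- **Things:** stick (205,174), puck (262,172), dresser with head at (310,157) and tail at (322,213), stone (363,173).
- **Trays:** round (207,259), dresser (256,267) with its pocket towards the top, stick (311,258), stone (367,265).
- **Bystanders:** bottle (130,246), jar (441,215).

The scene view shows the same layout with nothing overlapping.

```bash
cat > h.py <<'E'
import numpy as np,cv2
from plant import r,optics
def world(n,d=None,z=None,uv=None):
    c=optics.get_calibration(n);K=np.array([[c['fx'],0,c['cx']],[0,c['fy'],c['cy']],[0,0,1]]);E=c['extrinsics']
    ray=np.c_[cv2.undistortPoints(np.float64(uv).reshape(-1,1,2),K,np.float64(c['D'])).reshape(-1,2),np.ones(len(uv))]
    C=-E[:3,:3].T@E[:3,3]; D=ray@E[:3,:3]
    s=((z-C[2])/D[:,2])[:,None] if d is None else np.reshape(d,(-1,1))
    return C+s*D
def rect(P):
    (c,(w,h),a)=cv2.minAreaRect((P[:,:2]*1000).astype(np.float32))
    if w<h: a+=90;w,h=h,w
    return np.round(c,1),round(w,1),round(h,1),'long-axis deg',round((a+90)%180-90,1)
E
python3 - <<'E'
from h import *
f=np.load('top0.npz');p,d=f['p'],f['d']
hsv=cv2.cvtColor(p,cv2.COLOR_RGB2HSV)
vv,uu=np.mgrid[:420,:560]
W=world('top',d=d.ravel(),uv=np.c_[uu.ravel(),vv.ravel()]).reshape(420,560,3)
print('bench z',np.median(W[320:370,100:240,2]),W[320:370,100:240,2].std())
roi=dict(stick=(190,140,225,210,.025),puck=(243,150,282,195,.03),dresser=(295,143,335,222,.024),stone=(345,145,382,200,.025))
for k,(a,b,c,e,z) in roi.items():
    w=W[b:e,a:c]; m=(w[...,2]>z-.008)
    ys,xs=np.nonzero(m); zz=w[m][:,2]
    P=world('top',z=z,uv=np.c_[xs+a,ys+b]); print(k,'n',len(P),'z',np.percentile(zz,[5,50,95]).round(4),'mean',(P.mean(0)*1000).round(1),rect(P))
    if k=='dresser':
        hm=m&(w[...,2]>.032);ys,xs=np.nonzero(hm);print(' head',rect(world('top',z=.04,uv=np.c_[xs+a,ys+b])))
        hm=m&(w[...,2]<.029);ys,xs=np.nonzero(hm);print(' handle',rect(world('top',z=.024,uv=np.c_[xs+a,ys+b])))
roi=dict(rt=(180,230,235,288),dt=(228,218,280,315),st=(294,220,330,296),bt=(342,230,392,300))
for k,(a,b,c,e) in roi.items():
    m=((hsv[b:e,a:c,1]<60)).astype(np.uint8)
    n,l,s,ce=cv2.connectedComponentsWithStats(m);i=1+s[1:,4].argmax()
    ys,xs=np.nonzero(l==i);P=world('top',z=.006,uv=np.c_[xs+a,ys+b])
    w=W[b:e,a:c];mz=w[...,2]>.010;ys,xs=np.nonzero(mz);Q=world('top',z=.014,uv=np.c_[xs+a,ys+b])
    print(k,len(P),'mean',(P.mean(0)*1000).round(1),rect(P),'| outer',rect(Q))
for k,(a,b,c,e) in dict(bottle=(105,225,155,265),jar=(415,195,465,235)).items():
    w=W[b:e,a:c];q=w[w[...,2]>.05];print(k,(q.mean(0)*1000).round(),rect(q))
w=W[60:160,70:150];q=w[w[...,2]>.02];print('disc',rect(q),q[:,2].max())
w=W[80:140,390:480];q=w[w[...,2]>.01];print('tool',rect(q),q[:,2].max())
E
```

```text
bench z 0.00020277389030576298 0.06688943917335588
stick n 477 z [0.0206 0.0249 0.029 ] mean [664.6 214.4  25. ] (array([654.7, 210.1]), 149.1, 83.6, 'long-axis deg', 1.7)
puck n 474 z [0.026  0.03   0.0338] mean [670.1  61.2  30. ] (array([662.7,  62.9]), 77.2, 73.6, 'long-axis deg', -42.5)
dresser n 589 z [0.0208 0.0262 0.0419] mean [663.8 -78.2  24. ] (array([643.9, -81.7]), 180.4, 84.2, 'long-axis deg', 3.0)
 head (array([640.9, -80.6]), 177.5, 83.1, 'long-axis deg', 3.0)
 handle (array([644. , -74.9]), 178.4, 50.0, 'long-axis deg', 7.6)
stone n 709 z [0.0213 0.0252 0.0289] mean [ 670.8 -211.4   25. ] (array([ 679.4, -203.1]), 118.7, 85.9, 'long-axis deg', -12.2)
rt 715 mean [437.9 206.2   6. ] (array([437.7, 206.2]), 79.1, 78.4, 'long-axis deg', -44.2) | outer (array([432.4, 212.4]), 139.7, 116.4, 'long-axis deg', 3.0)
dt 1126 mean [430.7  74.1   6. ] (array([416.6,  76.2]), 194.7, 62.2, 'long-axis deg', -8.2) | outer (array([428. ,  76.5]), 237.0, 123.1, 'long-axis deg', -6.9)
st 827 mean [440.7 -70.    6. ] (array([441.2, -70. ]), 146.1, 40.5, 'long-axis deg', 6.8) | outer (array([439.7, -69.8]), 166.9, 75.8, 'long-axis deg', 0.9)
bt 1059 mean [ 424.1 -219.1    6. ] (array([ 424.3, -219.3]), 116.2, 65.3, 'long-axis deg', -11.3) | outer (array([ 415.1, -216.8]), 162.2, 123.4, 'long-axis deg', -2.3)
bottle [466. 382. 118.] (array([468.1, 205.1]), 420.8, 46.2, 'long-axis deg', -89.8)
jar [ 553. -398.   90.] (array([ 520. , -218.2]), 446.2, 65.8, 'long-axis deg', -79.1)
disc (array([636.7, 282.6]), 675.2, 147.2, 'long-axis deg', 44.1) 1.168430344451068
tool (array([ 696.8, -211.6]), 625.3, 177.7, 'long-axis deg', -55.3) 1.168430344451068
```

Run:
```python
from h import *
f=np.load('top0.npz');p,d=f['p'],f['d'];d=np.where(d>0,d,np.nan)
vv,uu=np.mgrid[:420,:560]
Z=world('top',d=d.ravel(),uv=np.c_[uu.ravel(),vv.ravel()]).reshape(420,560,3)
hsv=cv2.cvtColor(p,cv2.COLOR_RGB2HSV)
print({k:hsv[v,u].tolist() for k,(u,v) in dict(wood=(230,150),wood2=(340,200),stick=(205,174),puck=(262,172),handle=(317,190),stone=(363,173)).items()})
def blob(m,a,b):
    m=cv2.morphologyEx(m.astype(np.uint8),cv2.MORPH_OPEN,np.ones((3,3)));n,l,s,_=cv2.connectedComponentsWithStats(m);ys,xs=np.nonzero(l==1+s[1:,4].argmax());return np.c_[xs+a,ys+b]
roi=dict(stick=(190,140,225,210,.025),puck=(243,150,282,195,.03),dresser=(295,143,335,222,.024),stone=(345,145,382,200,.025))
for k,(a,b,c,e,z) in roi.items():
    z0=Z[b:e,a:c,2];m=(z0>z-.01)&(z0<.06)
    uv=blob(m,a,b);P=world('top',z=z,uv=uv);print(k,len(uv),'mean',(P.mean(0)*1e3).round(1),rect(P))
    if k=='dresser':
        uv=blob(m&(z0>.031),a,b);P=world('top',z=.04,uv=uv);print(' head',(P.mean(0)*1e3).round(1),rect(P))
        uv=blob(m&(z0<.031),a,b);P=world('top',z=.024,uv=uv);print(' handle',(P.mean(0)*1e3).round(1),rect(P))
        H=P[P[:,0]<.69];vx,vy,x0,y0=cv2.fitLine((H[:,:2]*1e3).astype(np.float32),cv2.DIST_HUBER,0,.01,.01).ravel();print(' line',np.degrees(np.arctan2(vy,vx)),x0,y0)
for k,(a,b,c,e) in dict(bottle=(105,225,155,265),jar=(415,195,465,235)).items():
    z0=Z[b:e,a:c,2];uv=blob((z0>.06)&(z0<.15),a,b);q=Z[uv[:,1],uv[:,0]];print(k,(q.mean(0)*1e3).round())
```

```text
{'wood': [16, 121, 145], 'wood2': [17, 121, 167], 'stick': [18, 14, 94], 'puck': [17, 46, 195], 'handle': [9, 19, 92], 'stone': [18, 47, 190]}
stick 472 mean [664.9 214.1  25. ] (array([664.7, 214.2]), 130.7, 27.1, 'long-axis deg', -6.9)
puck 464 mean [670.4  61.4  30. ] (array([670.,  62.]), 62.5, 61.6, 'long-axis deg', 0.6)
dresser 570 mean [663.7 -78.3  24. ] (array([643.4, -75.3]), 176.8, 49.2, 'long-axis deg', 6.7)
 head [702.2 -68.1  40. ] (array([705.6, -67.4]), 46.2, 36.3, 'long-axis deg', -77.3)
 handle [624.1 -87.6  24. ] (array([624.4, -87.6]), 136.2, 16.7, 'long-axis deg', 13.4)
 line 13.900329 624.54285 -87.57951
stone 703 mean [ 670.4 -211.4   25. ] (array([ 670.4, -211.9]), 101.1, 51.3, 'long-axis deg', -0.8)
bottle [466. 392.  95.]
jar [ 555. -406.   79.]
```

```bash
cat > go.py <<'E'
import sys,numpy as np
from plant import r
from scipy.spatial.transform import Rotation as R
# args: x y z(mm) heading(deg of tool x, mod 180): spin first, then shifts in the turned frame
x,y,z,h=map(float,sys.argv[1:5]); s=r.get_state(); M=R.from_quat(s['eef_rot']).as_matrix()
h0=np.degrees(np.arctan2(M[1,0],M[0,0])); sp=-((h-h0+90)%180-90)
M2=M@R.from_euler('z',sp,degrees=True).as_matrix()
t=M2.T@(np.array([x,y,z])/1000-s['tool_pos'])*100
print('spin %.1f then tx %.2f ty %.2f tz %.2f'%(sp,*t),'| tcp',(s['tool_pos']*1e3).round(1),'h %.1f tilt %.4f'%(h0,np.arccos(-M[2,2])),'clk %.1f open %.3f F'%(s['clock'],s['opening']),s['contact_force'].round(1),'grip %.1f'%s['finger_force'])
E
python3 go.py 665 214 100 -7
```

```text
spin -12.2 then tx -50.16 ty -31.66 tz 13.84 | tcp [205.8 589.6 238. ] h 160.8 tilt 0.0016 clk 0.1 open 0.998 F [ 0.5 -0.3  0.1] grip 0.0
```

```bash
python3 -m creep '[{"grip":1,"spin":-6.1},{"grip":1,"spin":-6.1},{"grip":1,"tx":-3.3,"ty":-2.1},{"grip":1,"tx":-3.3,"ty":-2.1},{"grip":1,"tx":-3.3,"ty":-2.1},{"grip":1,"tx":-3.3,"ty":-2.1},{"grip":1,"tx":-3.3,"ty":-2.1},{"grip":1,"tx":-3.3,"ty":-2.1}]' 40; python3 go.py 665 214 100 -7
```

```text
spin -12.2 then tx -50.16 ty -31.66 tz 13.84 | tcp [205.8 589.6 238. ] h 160.8 tilt 0.0016 clk 0.1 open 0.998 F [ 0.5 -0.3  0.1] grip 0.0$[0]: bad value
```

```bash
python3 -m creep '[{"grip":1,"tx":0,"ty":0,"tz":0,"spin":-6.1},{"grip":1,"tx":0,"ty":0,"tz":0,"spin":-6.1},{"grip":1,"tx":-3.3,"ty":-2.1,"tz":0,"spin":0},{"grip":1,"tx":-3.3,"ty":-2.1,"tz":0,"spin":0},{"grip":1,"tx":-3.3,"ty":-2.1,"tz":0,"spin":0},{"grip":1,"tx":-3.3,"ty":-2.1,"tz":0,"spin":0},{"grip":1,"tx":-3.3,"ty":-2.1,"tz":0,"spin":0},{"grip":1,"tx":-3.3,"ty":-2.1,"tz":0,"spin":0}]' 40; python3 go.py 665 214 100 -7
```

```text
clock: 0.77
tool_pos: [0.3881, 0.4391, 0.2384]
eef_rot: [0.061, 0.998, -0.0, -0.0]
contact_force: [0.1, 0.5, 0.3]
opening: 1.002
finger_force: 0.0
spin -0.0 then tx -30.23 ty -18.96 tz 13.84 | tcp [388.1 439.1 238.4] h 173.0 tilt 0.0008 clk 0.8 open 1.002 F [0.1 0.5 0.3] grip 0.0
```

```bash
python3 -m creep '[{"grip":1,"tx":-3.3,"ty":-2.1,"tz":0,"spin":0},{"grip":1,"tx":-3.3,"ty":-2.1,"tz":0,"spin":0},{"grip":1,"tx":-3.3,"ty":-2.1,"tz":0,"spin":0},{"grip":1,"tx":-3.3,"ty":-2.1,"tz":0,"spin":0},{"grip":1,"tx":-3.3,"ty":-2.1,"tz":1,"spin":0},{"grip":1,"tx":-3.3,"ty":-2.1,"tz":1,"spin":0},{"grip":1,"tx":-3.3,"ty":-2.1,"tz":1,"spin":0},{"grip":1,"tx":-3.3,"ty":-2.1,"tz":1,"spin":0}]' && python3 -m creep '[{"grip":1,"tx":-2,"ty":-1,"tz":2.5,"spin":0},{"grip":1,"tx":0,"ty":0,"tz":3,"spin":0},{"grip":1,"tx":0,"ty":0,"tz":2,"spin":0},{"grip":1,"tx":0,"ty":0,"tz":0,"spin":0}]' >/dev/null; python3 go.py 665 214 11 -7
```

```text
clock: 1.43
tool_pos: [0.6295, 0.24, 0.1979]
eef_rot: [0.061, 0.998, -0.0, -0.0]
contact_force: [0.6, 0.5, 0.5]
opening: 1.0
finger_force: 0.0
spin -0.1 then tx -2.35 ty -0.98 tz 10.70 | tcp [643.9 227.1 118.2] h 172.9 tilt 0.0102 clk 1.8 open 0.999 F [-0.5 -1.3  0.2] grip 0.0
```

```bash
python3 -m creep '[{"grip":1,"tx":-1.2,"ty":-0.5,"tz":2,"spin":0},{"grip":1,"tx":-1.2,"ty":-0.5,"tz":3,"spin":0},{"grip":1,"tx":0,"ty":0,"tz":1,"spin":0},{"grip":1,"tx":0,"ty":0,"tz":0,"spin":0},{"grip":1,"tx":0,"ty":0,"tz":0,"spin":0}]'  >/dev/null; python3 go.py 665 214 11 -7
```

```text
spin 0.0 then tx 0.35 ty -0.40 tz 5.34 | tcp [669.  217.5  64.4] h 173.0 tilt 0.0011 clk 2.2 open 0.996 F [0.4 0.2 0.1] grip 0.0
```

```bash
python3 -m creep '[{"grip":1,"tx":0.35,"ty":-0.4,"tz":1,"spin":0},{"grip":1,"tx":0,"ty":0,"tz":1.8,"spin":0},{"grip":1,"tx":0,"ty":0,"tz":1.5,"spin":0},{"grip":1,"tx":0,"ty":0,"tz":0.8,"spin":0},{"grip":1,"tx":0,"ty":0,"tz":0,"spin":0},{"grip":1,"tx":0,"ty":0,"tz":0,"spin":0}]'  >/dev/null; python3 go.py 665 214 11 -7
```

```text
spin -0.0 then tx 0.07 ty 0.03 tz 0.21 | tcp [665.7 213.6  13.1] h 173.0 tilt 0.0005 clk 2.7 open 1.002 F [-0.2  0.2  0.2] grip 0.0
```

```bash
python3 -m creep '[{"grip":0,"tx":0,"ty":0,"tz":0.2,"spin":0},{"grip":-0.4,"tx":0,"ty":0,"tz":0,"spin":0},{"grip":-0.6,"tx":0,"ty":0,"tz":0,"spin":0},{"grip":-1,"tx":0,"ty":0,"tz":0,"spin":0},{"grip":-1,"tx":0,"ty":0,"tz":0,"spin":0},{"grip":-1,"tx":0,"ty":0,"tz":0,"spin":0},{"grip":-1,"tx":0,"ty":0,"tz":0,"spin":0},{"grip":-1,"tx":0,"ty":0,"tz":0,"spin":0}]' 40 >/dev/null; python3 go.py 441 -70 60 6.8
```

```text
spin -13.8 then tx 25.66 ty -25.44 tz -4.93 | tcp [665.7 213.   10.7] h 173.0 tilt 0.0002 clk 3.4 open 0.419 F [ 0.1 -0.5 -1.2] grip 0.0
```

```bash
python3 -m creep '[{"grip":-1,"tx":0,"ty":0,"tz":0,"spin":0},{"grip":-1,"tx":0,"ty":0,"tz":0,"spin":0},{"grip":-1,"tx":0,"ty":0,"tz":0,"spin":0},{"grip":-1,"tx":0,"ty":0,"tz":0,"spin":0},{"grip":-1,"tx":0,"ty":0,"tz":-1.5,"spin":0},{"grip":-1,"tx":0,"ty":0,"tz":-3,"spin":0},{"grip":-1,"tx":0,"ty":0,"tz":-3,"spin":0},{"grip":-1,"tx":0,"ty":0,"tz":-1.5,"spin":0}]' 40; python3 go.py 441 -70 100 6.8
```

```text
clock: 4.02
tool_pos: [0.6673, 0.2131, 0.1049]
eef_rot: [0.062, 0.998, 0.001, 0.002]
contact_force: [1.5, 0.1, -1.2]
opening: 0.281
finger_force: 40.0
spin -13.9 then tx 25.82 ty -25.43 tz 0.36 | tcp [667.3 213.1 104.9] h 172.9 tilt 0.0044 clk 4.0 open 0.281 F [ 1.5  0.1 -1.2] grip 40.0
```

```bash
python3 -m creep '[{"grip":-1,"tx":0,"ty":0,"tz":0,"spin":-4.6},{"grip":-1,"tx":0,"ty":0,"tz":0,"spin":-4.6},{"grip":-1,"tx":0,"ty":0,"tz":0,"spin":-4.6},{"grip":-1,"tx":1.8,"ty":-1.8,"tz":0,"spin":0},{"grip":-1,"tx":2.6,"ty":-2.6,"tz":0,"spin":0},{"grip":-1,"tx":2.6,"ty":-2.6,"tz":0,"spin":0},{"grip":-1,"tx":2.6,"ty":-2.6,"tz":0,"spin":0},{"grip":-1,"tx":2.6,"ty":-2.6,"tz":0,"spin":0}]' >/dev/null&& python3 -m creep '[{"grip":-1,"tx":2.6,"ty":-2.6,"tz":0,"spin":0},{"grip":-1,"tx":2.6,"ty":-2.6,"tz":0,"spin":0},{"grip":-1,"tx":2.6,"ty":-2.6,"tz":0,"spin":0},{"grip":-1,"tx":2.6,"ty":-2.5,"tz":0,"spin":0},{"grip":-1,"tx":1.8,"ty":-1.5,"tz":0,"spin":0},{"grip":-1,"tx":1.0,"ty":-1,"tz":0,"spin":0},{"grip":-1,"tx":0,"ty":0,"tz":0,"spin":0},{"grip":-1,"tx":0,"ty":0,"tz":0,"spin":0}]' >/dev/null;python3 go.py 442 -70 30 6.8
```

```text
spin -0.1 then tx 0.28 ty -0.49 tz 7.10 | tcp [444.1 -64.9 101. ] h -173.3 tilt 0.0021 clk 5.3 open 0.278 F [ 0.6 -0.2 -2.5] grip 40.0
```

```bash
python3 -m creep '[{"grip":-1,"tx":0.3,"ty":-0.5,"tz":2,"spin":0},{"grip":-1,"tx":0,"ty":0,"tz":2.5,"spin":0},{"grip":-1,"tx":0,"ty":0,"tz":1.8,"spin":0},{"grip":-1,"tx":0,"ty":0,"tz":0.8,"spin":0},{"grip":-1,"tx":0,"ty":0,"tz":0,"spin":0},{"grip":-1,"tx":0,"ty":0,"tz":0,"spin":0}]' >/dev/null;python3 go.py 442 -70 17 6.8
```

```text
spin 0.2 then tx 0.16 ty -0.11 tz 1.38 | tcp [443.4 -68.8  30.8] h -173.0 tilt 0.0020 clk 5.8 open 0.284 F [-0.1  0.1 -2.3] grip 40.0
```

Run:
```python
from h import *
p,d=optics.snapshot('scene'); cv2.imwrite("pics/s1.png",cv2.resize(p[100:300,120:420,::-1],(750,500)))
```

```text
(no output)
```

View pics/s1.png

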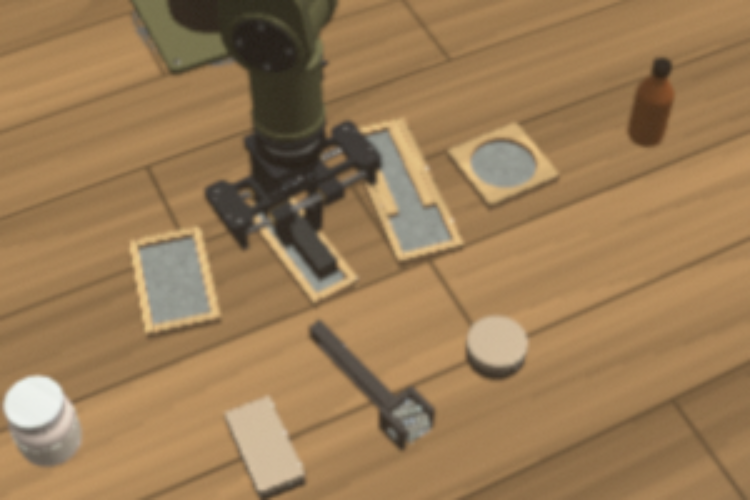

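The stick, at crop (310,245), hangs level and lined up over its recess, so I'll lower it.

```bash
python3 -m creep '[{"grip":-1,"tx":0.15,"ty":-0.1,"tz":0.5,"spin":0},{"grip":-1,"tx":0,"ty":0,"tz":0.4,"spin":0},{"grip":-1,"tx":0,"ty":0,"tz":0.3,"spin":0},{"grip":-1,"tx":0,"ty":0,"tz":0.1,"spin":0},{"grip":-1,"tx":0,"ty":0,"tz":0,"spin":0},{"grip":-1,"tx":0,"ty":0,"tz":0,"spin":0}]' >/dev/null;python3 go.py 442 -70 17 6.8
```

```text
spin -0.0 then tx -0.06 ty 0.11 tz 0.48 | tcp [441.5 -71.1  21.8] h -173.2 tilt 0.0009 clk 6.4 open 0.279 F [ 0.2  0.1 -1.8] grip 40.0
```

```bash
python3 -m creep '[{"grip":-1,"tx":0,"ty":0.1,"tz":0.2,"spin":0},{"grip":-1,"tx":0,"ty":0,"tz":0.15,"spin":0},{"grip":-1,"tx":0,"ty":0,"tz":0,"spin":0},{"grip":-1,"tx":0,"ty":0,"tz":0,"spin":0}]' >/dev/null;python3 go.py 442 -70 17 6.8
```

```text
spin -0.1 then tx -0.12 ty 0.02 tz 0.10 | tcp [440.8 -70.4  18. ] h -173.3 tilt 0.0021 clk 6.7 open 0.275 F [ 0.5 -0.6 -2.1] grip 40.0
```

```bash
python3 -m creep '[{"grip":-1,"tx":0,"ty":0,"tz":0.1,"spin":0},{"grip":-1,"tx":0,"ty":0,"tz":0,"spin":0},{"grip":-0.4,"tx":0,"ty":0,"tz":0,"spin":0},{"grip":-0.3,"tx":0,"ty":0,"tz":0,"spin":0},{"grip":-0.2,"tx":0,"ty":0,"tz":0,"spin":0},{"grip":0,"tx":0,"ty":0,"tz":0,"spin":0}]' && python3 -m creep '[{"grip":0.5,"tx":0,"ty":0,"tz":-2,"spin":0},{"grip":1,"tx":0,"ty":0,"tz":-4,"spin":0},{"grip":1,"tx":0,"ty":0,"tz":-2,"spin":0}]' >/dev/null;python3 go.py 670.2 -211.7 100 -0.8
```

```text
clock: 7.23
tool_pos: [0.4405, -0.0704, 0.0167]
eef_rot: [-0.059, 0.998, -0.0, -0.001]
contact_force: [-0.4, 0.2, -0.3]
opening: 0.45
finger_force: 0.0
spin 7.5 then tx -22.83 ty -13.58 tz -3.43 | tcp [444.1 -73.1  62.8] h -173.3 tilt 0.0119 clk 7.5 open 0.677 F [ 1.  -0.7  0. ] grip 0.0
```

```bash
python3 -m creep '[{"grip":1,"tx":0,"ty":0,"tz":0,"spin":3.7},{"grip":1,"tx":0,"ty":0,"tz":0,"spin":3.7},{"grip":1,"tx":-3.2,"ty":-1.9,"tz":0,"spin":0},{"grip":1,"tx":-3.2,"ty":-1.9,"tz":0,"spin":0},{"grip":1,"tx":-3.2,"ty":-1.9,"tz":0,"spin":0},{"grip":1,"tx":-3.2,"ty":-1.9,"tz":0,"spin":0},{"grip":1,"tx":-3.2,"ty":-1.9,"tz":0,"spin":0},{"grip":1,"tx":-3.2,"ty":-1.9,"tz":0,"spin":0}]' >/dev/null&& python3 -m creep '[{"grip":1,"tx":-2.6,"ty":-1.6,"tz":1,"spin":0},{"grip":1,"tx":-1,"ty":-0.6,"tz":2,"spin":0},{"grip":1,"tx":0,"ty":0,"tz":1.5,"spin":0},{"grip":1,"tx":0,"ty":0,"tz":0,"spin":0},{"grip":1,"tx":0,"ty":0,"tz":0,"spin":0}]' >/dev/null;python3 go.py 670.3 -211.7 11 -0.8
```

```text
spin 0.1 then tx -0.12 ty -0.04 tz 0.89 | tcp [ 669.1 -211.2   19.8] h 179.3 tilt 0.0091 clk 8.6 open 1.001 F [-0.4  1.1 -0.1] grip 0.0
```

```bash
python3 -m creep '[{"grip":1,"tx":-0.1,"ty":0,"tz":0.4,"spin":0},{"grip":1,"tx":0,"ty":0,"tz":0.3,"spin":0},{"grip":1,"tx":0,"ty":0,"tz":0,"spin":0},{"grip":1,"tx":0,"ty":0,"tz":0,"spin":0}]' >/dev/null;python3 go.py 670.3 -211.7 11 -0.8
```

```text
spin 0.1 then tx 0.21 ty 0.08 tz 0.38 | tcp [ 672.3 -212.5   14.8] h 179.3 tilt 0.0132 clk 8.9 open 1.003 F [ 0.1 -0.1  0.4] grip 0.0
```

```bash
python3 -m creep '[{"grip":0.5,"tx":0.1,"ty":0.1,"tz":0.2,"spin":0},{"grip":0.3,"tx":0,"ty":0,"tz":0.1,"spin":0},{"grip":0.2,"tx":0,"ty":0,"tz":0,"spin":0},{"grip":0,"tx":0,"ty":0,"tz":0,"spin":0},{"grip":-1,"tx":0,"ty":0,"tz":0,"spin":0},{"grip":-1,"tx":0,"ty":0,"tz":0,"spin":0},{"grip":-1,"tx":0,"ty":0,"tz":0,"spin":0},{"grip":-1,"tx":0,"ty":0,"tz":0,"spin":0}]' 40 >/dev/null; python3 go.py 424.2 -219 90 -11.3
```

```text
spin 10.6 then tx 24.01 ty -5.64 tz -8.09 | tcp [ 671.5 -211.5   11.3] h 179.3 tilt 0.0127 clk 9.6 open 0.562 F [-0.4  0.8  0.5] grip 39.9
```

```bash
python3 -m creep '[{"grip":-1,"tx":0,"ty":0,"tz":-1.5,"spin":0},{"grip":-1,"tx":0,"ty":0,"tz":-2.5,"spin":0},{"grip":-1,"tx":0,"ty":0,"tz":-2.5,"spin":0},{"grip":-1,"tx":0,"ty":0,"tz":-1.5,"spin":0},{"grip":-1,"tx":0,"ty":0,"tz":0,"spin":3.5},{"grip":-1,"tx":0,"ty":0,"tz":0,"spin":3.5},{"grip":-1,"tx":0,"ty":0,"tz":0,"spin":3.6},{"grip":-1,"tx":0,"ty":0,"tz":0,"spin":0}]' >/dev/null; python3 go.py 424.2 -219 90 -11.3
```

```text
spin -0.1 then tx 23.99 ty -5.60 tz -0.03 | tcp [ 670.5 -211.1   91.8] h 168.6 tilt 0.0131 clk 10.2 open 0.565 F [-0.3  0.1 -1.8] grip 39.9
```

```bash
python3 -m creep '[{"grip":-1,"tx":2,"ty":-0.5,"tz":0,"spin":0},{"grip":-1,"tx":3,"ty":-0.7,"tz":0,"spin":0},{"grip":-1,"tx":3,"ty":-0.7,"tz":0,"spin":0},{"grip":-1,"tx":3,"ty":-0.7,"tz":0,"spin":0},{"grip":-1,"tx":3,"ty":-0.7,"tz":0,"spin":0},{"grip":-1,"tx":3,"ty":-0.7,"tz":0,"spin":0},{"grip":-1,"tx":3,"ty":-0.7,"tz":0,"spin":0},{"grip":-1,"tx":2.5,"ty":-0.6,"tz":0,"spin":0}]' >/dev/null&& python3 -m creep '[{"grip":-1,"tx":1.5,"ty":-0.3,"tz":1,"spin":0},{"grip":-1,"tx":0,"ty":0,"tz":2,"spin":0},{"grip":-1,"tx":0,"ty":0,"tz":1.5,"spin":0},{"grip":-1,"tx":0,"ty":0,"tz":0,"spin":0},{"grip":-1,"tx":0,"ty":0,"tz":0,"spin":0},{"grip":-1,"tx":0,"ty":0,"tz":0,"spin":0}]' >/dev/null;python3 go.py 425.2 -219 17.5 -11.3
```

```text
spin 0.0 then tx 0.07 ty 0.01 tz 2.72 | tcp [ 425.6 -219.    44.7] h 168.7 tilt 0.0139 clk 11.4 open 0.562 F [ 0.5 -0.  -2.5] grip 39.9
```

```bash
python3 -m creep '[{"grip":-1,"tx":0,"ty":0,"tz":0.8,"spin":0},{"grip":-1,"tx":0,"ty":0,"tz":0.9,"spin":0},{"grip":-1,"tx":0,"ty":0,"tz":0.5,"spin":0},{"grip":-1,"tx":0,"ty":0,"tz":0.2,"spin":0},{"grip":-1,"tx":0,"ty":0,"tz":0.1,"spin":0},{"grip":-1,"tx":0,"ty":0,"tz":0.1,"spin":0},{"grip":-1,"tx":0,"ty":0,"tz":0,"spin":0},{"grip":-1,"tx":0,"ty":0,"tz":0,"spin":0}]' >/dev/null;python3 go.py 425.2 -219 17.5 -11.3
```

```text
spin -0.1 then tx 0.01 ty 0.04 tz 0.08 | tcp [ 425.2 -219.4   18.3] h 168.6 tilt 0.0133 clk 12.1 open 0.562 F [-0.2  0.1 -2.2] grip 39.9
```

```bash
python3 -m creep '[{"grip":-1,"tx":0,"ty":0,"tz":0.1,"spin":0},{"grip":-1,"tx":0,"ty":0,"tz":0,"spin":0},{"grip":0.2,"tx":0,"ty":0,"tz":0,"spin":0},{"grip":0.3,"tx":0,"ty":0,"tz":0,"spin":0},{"grip":0.4,"tx":0,"ty":0,"tz":0,"spin":0},{"grip":0.5,"tx":0,"ty":0,"tz":0,"spin":0}]' && python3 -m creep '[{"grip":0.6,"tx":0,"ty":0,"tz":-1.5,"spin":0},{"grip":1,"tx":0,"ty":0,"tz":-2.5,"spin":0},{"grip":1,"tx":0,"ty":0,"tz":-2.5,"spin":0},{"grip":1,"tx":0,"ty":0,"tz":-2.5,"spin":0},{"grip":1,"tx":0,"ty":0,"tz":0,"spin":0}]' >/dev/null;python3 go.py 670 61.8 100 -11.3
```

```text
clock: 12.57
tool_pos: [0.4251, -0.2194, 0.0172]
eef_rot: [0.099, 0.995, -0.004, 0.005]
contact_force: [-0.4, 0.8, 0.8]
opening: 0.746
finger_force: 0.0
spin -0.1 then tx -18.42 ty 32.34 tz 1.11 | tcp [ 425.8 -219.1  110.5] h 168.6 tilt 0.0181 clk 13.0 open 0.999 F [-0.2 -0.5 -0.1] grip 0.0
```

```bash
python3 -m creep '[{"grip":1,"tx":-1.1,"ty":2,"tz":0,"spin":0},{"grip":1,"tx":-1.7,"ty":3,"tz":0,"spin":0},{"grip":1,"tx":-1.7,"ty":3,"tz":0,"spin":0},{"grip":1,"tx":-1.7,"ty":3,"tz":0,"spin":0},{"grip":1,"tx":-1.7,"ty":3,"tz":0,"spin":0},{"grip":1,"tx":-1.7,"ty":3,"tz":0,"spin":0},{"grip":1,"tx":-1.7,"ty":3,"tz":0,"spin":0},{"grip":1,"tx":-1.7,"ty":3,"tz":0,"spin":0}]' >/dev/null&& python3 -m creep '[{"grip":1,"tx":-1.7,"ty":3,"tz":0,"spin":0},{"grip":1,"tx":-1.7,"ty":3,"tz":0,"spin":0},{"grip":1,"tx":-1.4,"ty":2.3,"tz":0,"spin":0},{"grip":1,"tx":-0.6,"ty":1,"tz":1,"spin":0},{"grip":1,"tx":0,"ty":0,"tz":2,"spin":0},{"grip":1,"tx":0,"ty":0,"tz":1,"spin":0},{"grip":1,"tx":0,"ty":0,"tz":0,"spin":0},{"grip":1,"tx":0,"ty":0,"tz":0,"spin":0}]' >/dev/null;python3 go.py 670 61.8 13 -11.3
```

```text
spin -0.1 then tx -0.17 ty 0.22 tz 5.27 | tcp [667.6  60.5  65.7] h 168.6 tilt 0.0125 clk 14.3 open 0.996 F [ 0.1 -0.6  0.6] grip 0.0
```

```bash
python3 -m creep '[{"grip":1,"tx":-0.2,"ty":0.2,"tz":1,"spin":0},{"grip":1,"tx":0,"ty":0,"tz":1.5,"spin":0},{"grip":1,"tx":0,"ty":0,"tz":1.5,"spin":0},{"grip":1,"tx":0,"ty":0,"tz":0.9,"spin":0},{"grip":1,"tx":0,"ty":0,"tz":0.3,"spin":0},{"grip":1,"tx":0,"ty":0,"tz":0,"spin":0},{"grip":1,"tx":0,"ty":0,"tz":0,"spin":0}]' >/dev/null;python3 go.py 670 61.8 13 -11.3
```

```text
spin -0.1 then tx 0.11 ty -0.13 tz 0.16 | tcp [671.4  62.8  14.6] h 168.6 tilt 0.0126 clk 14.9 open 1.001 F [0.1 1.  0.3] grip 0.0
```

```bash
python3 -m creep '[{"grip":0.7,"tx":0.1,"ty":-0.1,"tz":0.1,"spin":0},{"grip":0.6,"tx":0,"ty":0,"tz":0,"spin":0},{"grip":0.5,"tx":0,"ty":0,"tz":0,"spin":0},{"grip":0.4,"tx":0,"ty":0,"tz":0,"spin":0},{"grip":-1,"tx":0,"ty":0,"tz":0,"spin":0},{"grip":-1,"tx":0,"ty":0,"tz":0,"spin":0},{"grip":-1,"tx":0,"ty":0,"tz":0,"spin":0},{"grip":-1,"tx":0,"ty":0,"tz":0,"spin":0}]' 40; python3 -m creep '[{"grip":-1,"tx":0,"ty":0,"tz":0,"spin":0},{"grip":-1,"tx":0,"ty":0,"tz":-1.5,"spin":0},{"grip":-1,"tx":0,"ty":0,"tz":-2.5,"spin":0},{"grip":-1,"tx":0,"ty":0,"tz":-2.5,"spin":0},{"grip":-1,"tx":0,"ty":0,"tz":-1.5,"spin":0},{"grip":-1,"tx":0,"ty":0,"tz":0,"spin":0}]' >/dev/null; python3 go.py 438.1 206.2 90 -11.3
```

```text
clock: 15.57
tool_pos: [0.6705, 0.0622, 0.0142]
eef_rot: [0.099, 0.995, -0.004, 0.005]
contact_force: [-0.4, 0.5, 3.9]
opening: 0.739
finger_force: 40.0
spin -0.1 then tx 25.70 ty 9.44 tz 0.30 | tcp [671.6  63.3  97.6] h 168.6 tilt 0.0168 clk 16.1 open 0.739 F [ 0.6 -0.4 -1.7] grip 40.0
```

```bash
python3 -m creep '[{"grip":-1,"tx":1.5,"ty":0.55,"tz":0,"spin":0},{"grip":-1,"tx":3,"ty":1.1,"tz":0,"spin":0},{"grip":-1,"tx":3,"ty":1.1,"tz":0,"spin":0},{"grip":-1,"tx":3,"ty":1.1,"tz":0,"spin":0},{"grip":-1,"tx":3,"ty":1.1,"tz":0,"spin":0},{"grip":-1,"tx":3,"ty":1.1,"tz":0,"spin":0},{"grip":-1,"tx":3,"ty":1.1,"tz":0,"spin":0},{"grip":-1,"tx":3,"ty":1.1,"tz":0,"spin":0}]' >/dev/null&& python3 -m creep '[{"grip":-1,"tx":2,"ty":0.7,"tz":0.5,"spin":0},{"grip":-1,"tx":1,"ty":0.4,"tz":1.5,"spin":0},{"grip":-1,"tx":0,"ty":0,"tz":1.5,"spin":0},{"grip":-1,"tx":0,"ty":0,"tz":0,"spin":0},{"grip":-1,"tx":0,"ty":0,"tz":0,"spin":0},{"grip":-1,"tx":0,"ty":0,"tz":0,"spin":0}]' >/dev/null;python3 go.py 438.3 206.4 20.5 -11.3
```

```text
spin -0.1 then tx 0.12 ty 0.28 tz 3.48 | tcp [438.6 203.7  55.4] h 168.6 tilt 0.0132 clk 17.2 open 0.742 F [ 0.6  0.7 -2. ] grip 40.0
```

```bash
python3 -m creep '[{"grip":-1,"tx":0.1,"ty":0.25,"tz":1,"spin":0},{"grip":-1,"tx":0,"ty":0,"tz":1,"spin":0},{"grip":-1,"tx":0,"ty":0,"tz":0.7,"spin":0},{"grip":-1,"tx":0,"ty":0,"tz":0.4,"spin":0},{"grip":-1,"tx":0,"ty":0,"tz":0.2,"spin":0},{"grip":-1,"tx":0,"ty":0,"tz":0.1,"spin":0},{"grip":-1,"tx":0,"ty":0,"tz":0,"spin":0},{"grip":-1,"tx":0,"ty":0,"tz":0,"spin":0}]' >/dev/null;python3 go.py 438.3 206.4 20.5 -11.3
```

```text
spin -0.1 then tx -0.01 ty -0.01 tz 0.11 | tcp [438.2 206.5  21.6] h 168.6 tilt 0.0130 clk 17.9 open 0.741 F [-0.9  0.4 -1.6] grip 40.0
```

```bash
python3 -m creep '[{"grip":-1,"tx":0,"ty":0,"tz":0.1,"spin":0},{"grip":-1,"tx":0,"ty":0,"tz":0,"spin":0},{"grip":0.55,"tx":0,"ty":0,"tz":0,"spin":0},{"grip":0.65,"tx":0,"ty":0,"tz":0,"spin":0},{"grip":0.75,"tx":0,"ty":0,"tz":0,"spin":0},{"grip":0.9,"tx":0,"ty":0,"tz":0,"spin":0},{"grip":1,"tx":0,"ty":0,"tz":0,"spin":0},{"grip":1,"tx":0,"ty":0,"tz":0,"spin":0}]' && python3 -m creep '[{"grip":1,"tx":0,"ty":0,"tz":-1.5,"spin":0},{"grip":1,"tx":0,"ty":0,"tz":-2.5,"spin":0},{"grip":1,"tx":0,"ty":0,"tz":-2.5,"spin":0},{"grip":1,"tx":0,"ty":0,"tz":-2.5,"spin":0},{"grip":1,"tx":0,"ty":0,"tz":0,"spin":-6.2},{"grip":1,"tx":0,"ty":0,"tz":0,"spin":-6.2},{"grip":1,"tx":0,"ty":0,"tz":0,"spin":-6.2},{"grip":1,"tx":0,"ty":0,"tz":0,"spin":-6.2}]' >/dev/null;python3 go.py 667.3 -77.2 100 13.6
python3 - <<'E'
from h import *
p,d=optics.snapshot('top'); np.savez('top1.npz',p=p,d=d)
cv2.imwrite("pics/t1.png",cv2.resize(p[130:330,170:410,::-1],(720,600),interpolation=cv2.INTER_CUBIC))
E
```

```text
clock: 18.57
tool_pos: [0.4381, 0.2065, 0.0204]
eef_rot: [0.099, 0.995, -0.004, 0.005]
contact_force: [-0.0, 0.3, -0.6]
opening: 0.995
finger_force: 0.0
spin 0.1 then tx -15.66 ty -33.02 tz 1.55 | tcp [437.3 207.1 110.6] h -166.3 tilt 0.0134 clk 19.2 open 1.001 F [ 0.3 -0.3  0.3] grip 0.0
```

View pics/t1.png

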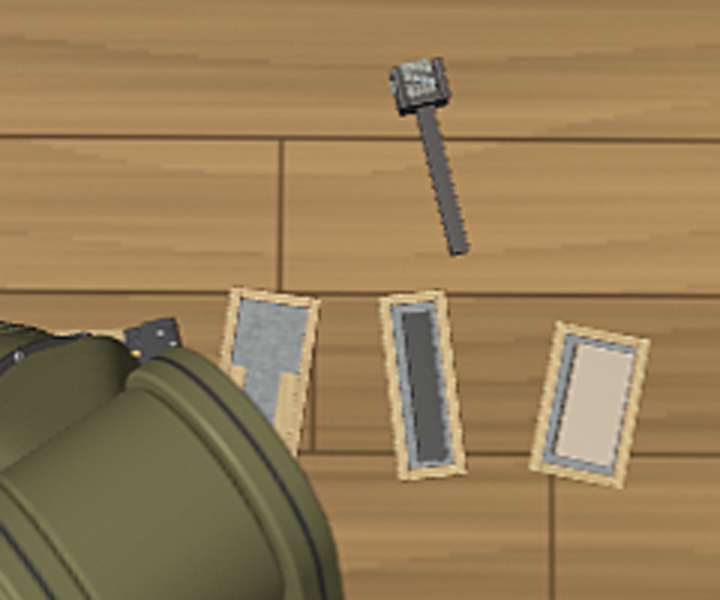

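The stick (crop 428,385) and stone (crop 595,405) are both seated in the middle of their recesses. The dresser hasn't moved, and it's next.

```bash
python3 -m creep '[{"grip":1,"tx":-0.8,"ty":-1.8,"tz":0,"spin":0},{"grip":1,"tx":-1.4,"ty":-3,"tz":0,"spin":0},{"grip":1,"tx":-1.4,"ty":-3,"tz":0,"spin":0},{"grip":1,"tx":-1.4,"ty":-3,"tz":0,"spin":0},{"grip":1,"tx":-1.4,"ty":-3,"tz":0,"spin":0},{"grip":1,"tx":-1.4,"ty":-3,"tz":0,"spin":0},{"grip":1,"tx":-1.4,"ty":-3,"tz":0,"spin":0},{"grip":1,"tx":-1.4,"ty":-3,"tz":0,"spin":0}]' >/dev/null&& python3 -m creep '[{"grip":1,"tx":-1.4,"ty":-3,"tz":0,"spin":0},{"grip":1,"tx":-1.4,"ty":-3,"tz":0,"spin":0},{"grip":1,"tx":-1.4,"ty":-3,"tz":0,"spin":0},{"grip":1,"tx":-0.7,"ty":-1.3,"tz":0,"spin":0},{"grip":0.2,"tx":0,"ty":0,"tz":1,"spin":0},{"grip":0,"tx":0,"ty":0,"tz":1,"spin":0},{"grip":0,"tx":0,"ty":0,"tz":0,"spin":0},{"grip":0,"tx":0,"ty":0,"tz":0,"spin":0}]' >/dev/null;python3 go.py 667 -77.2 10 13.6
python3 - <<'E'
from h import *
f=np.load('top1.npz');p,d=f['p'],f['d'];hsv=cv2.cvtColor(p,cv2.COLOR_RGB2HSV)
a,b,c,e=295,168,335,222
m=(hsv[b:e,a:c,1]<60);ys,xs=np.nonzero(m);P=world('top',z=.024,uv=np.c_[xs+a,ys+b]);print(rect(P),(P.mean(0)*1e3).round(1))
E
```

```text
spin 0.0 then tx -0.32 ty -0.08 tz 8.38 | tcp [663.2 -76.5  93.8] h -166.4 tilt 0.0098 clk 20.6 open 0.723 F [-0.2  0.4  0.5] grip 0.0
(array([620.8, -87.2]), 128.3, 15.7, 'long-axis deg', 13.9) [620.7 -87.   24. ]
```

```bash
python3 -m creep '[{"grip":0,"tx":-0.3,"ty":0,"tz":1.5,"spin":0},{"grip":0,"tx":0,"ty":0,"tz":2,"spin":0},{"grip":0,"tx":0,"ty":0,"tz":2,"spin":0},{"grip":0,"tx":0,"ty":0,"tz":1.5,"spin":0},{"grip":0,"tx":0,"ty":0,"tz":0.8,"spin":0},{"grip":0,"tx":0,"ty":0,"tz":0,"spin":0},{"grip":0,"tx":0,"ty":0,"tz":0,"spin":0}]' >/dev/null;python3 go.py 667 -76.5 10 13.6
```

```text
spin -0.1 then tx 0.14 ty 0.22 tz 0.69 | tcp [668.8 -78.2  17. ] h -166.5 tilt 0.0126 clk 21.2 open 0.501 F [0.1 0.6 0.5] grip 0.0
```

```bash
python3 -m creep '[{"grip":0,"tx":0.1,"ty":0.2,"tz":0.4,"spin":0},{"grip":0,"tx":0,"ty":0,"tz":0.2,"spin":0},{"grip":-0.3,"tx":0,"ty":0,"tz":0,"spin":0},{"grip":-0.45,"tx":0,"ty":0,"tz":0,"spin":0},{"grip":-0.6,"tx":0,"ty":0,"tz":0,"spin":0},{"grip":-1,"tx":0,"ty":0,"tz":0,"spin":0},{"grip":-1,"tx":0,"ty":0,"tz":0,"spin":0},{"grip":-1,"tx":0,"ty":0,"tz":0,"spin":0}]' 60 >/dev/null;python3 -m creep '[{"grip":-1,"tx":0,"ty":0,"tz":0,"spin":0},{"grip":-1,"tx":0,"ty":0,"tz":0,"spin":0},{"grip":-1,"tx":0,"ty":0,"tz":0,"spin":0}]' >/dev/null; python3 go.py 438.5 73 80 -8.2
```

```text
spin 21.7 then tx 24.72 ty 11.48 tz -7.21 | tcp [667.4 -76.5  11.3] h -166.5 tilt 0.0126 clk 22.1 open 0.178 F [-0.3  1.4  3.1] grip 60.0
```

```bash
python3 -m creep '[{"grip":-1,"tx":0,"ty":0,"tz":-0.5,"spin":0},{"grip":-1,"tx":0,"ty":0,"tz":-1,"spin":0},{"grip":-1,"tx":0,"ty":0,"tz":-1.5,"spin":0},{"grip":-1,"tx":0,"ty":0,"tz":-1.5,"spin":0},{"grip":-1,"tx":0,"ty":0,"tz":-0.5,"spin":0},{"grip":-1,"tx":0,"ty":0,"tz":0,"spin":0},{"grip":-1,"tx":0,"ty":0,"tz":0,"spin":0}]' >/dev/null; python3 go.py 438.5 73 80 -8.2
python3 - <<'E'
from h import *
p,d=optics.snapshot('scene'); cv2.imwrite("pics/s2.png",cv2.resize(p[120:300,170:410,::-1],(800,600)))
print(r.get_state()['moment'])
E
```

```text
spin 21.6 then tx 24.74 ty 11.55 tz -2.20 | tcp [667.1 -76.8  61.7] h -166.6 tilt 0.0138 clk 22.7 open 0.172 F [-0.1  0.7 -7.7] grip 60.0
[0.09221747 0.08931418 0.01462964]
```

View pics/s2.png

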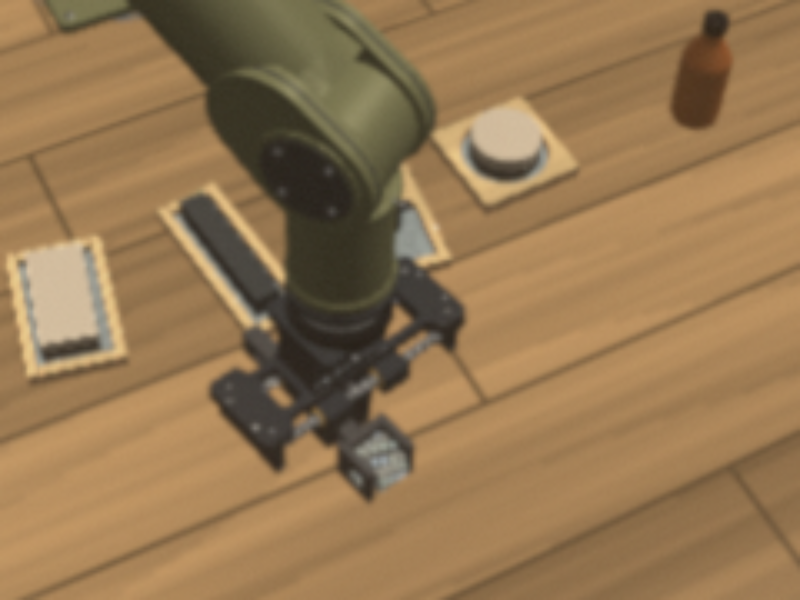

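The dresser hangs level at (375,460) and the puck is seated at (507,145). Now I'll turn the dresser and carry it over.

```bash
python3 -m creep '[{"grip":-1,"tx":0,"ty":0,"tz":-1,"spin":0},{"grip":-1,"tx":0,"ty":0,"tz":-1,"spin":0},{"grip":-1,"tx":0,"ty":0,"tz":0,"spin":2},{"grip":-1,"tx":0,"ty":0,"tz":0,"spin":4},{"grip":-1,"tx":0,"ty":0,"tz":0,"spin":5},{"grip":-1,"tx":0,"ty":0,"tz":0,"spin":5},{"grip":-1,"tx":0,"ty":0,"tz":0,"spin":4},{"grip":-1,"tx":0,"ty":0,"tz":0,"spin":1.6}]' >/dev/null; python3 -m creep '[{"grip":-1,"tx":1,"ty":0.5,"tz":0,"spin":0},{"grip":-1,"tx":2,"ty":0.9,"tz":0,"spin":0},{"grip":-1,"tx":2.5,"ty":1.2,"tz":0,"spin":0},{"grip":-1,"tx":2.5,"ty":1.2,"tz":0,"spin":0},{"grip":-1,"tx":2.5,"ty":1.2,"tz":0,"spin":0},{"grip":-1,"tx":2.5,"ty":1.2,"tz":0,"spin":0},{"grip":-1,"tx":2.5,"ty":1.2,"tz":0,"spin":0},{"grip":-1,"tx":2.5,"ty":1.2,"tz":0,"spin":0}]' >/dev/null;  python3 -m creep '[{"grip":-1,"tx":2.5,"ty":1.1,"tz":0,"spin":0},{"grip":-1,"tx":2,"ty":0.9,"tz":0,"spin":0},{"grip":-1,"tx":1.5,"ty":0.6,"tz":0,"spin":0},{"grip":-1,"tx":0.7,"ty":0.3,"tz":0,"spin":0},{"grip":-1,"tx":0,"ty":0,"tz":0,"spin":0},{"grip":-1,"tx":0,"ty":0,"tz":0,"spin":0},{"grip":-1,"tx":0,"ty":0,"tz":0,"spin":0}]' >/dev/null;python3 go.py 438.5 73 30 -8.2
```

```text
spin 0.0 then tx 0.24 ty 0.05 tz 4.79 | tcp [440.2  72.5  77.9] h 171.8 tilt 0.0144 clk 24.7 open 0.170 F [ 1.4 -0.2 -6.9] grip 60.0
```

```bash
python3 -m creep '[{"grip":-1,"tx":0.2,"ty":0,"tz":1,"spin":0},{"grip":-1,"tx":0,"ty":0,"tz":1.5,"spin":0},{"grip":-1,"tx":0,"ty":0,"tz":1.5,"spin":0},{"grip":-1,"tx":0,"ty":0,"tz":0.8,"spin":0},{"grip":-1,"tx":0,"ty":0,"tz":0,"spin":0},{"grip":-1,"tx":0,"ty":0,"tz":0,"spin":0},{"grip":-1,"tx":0,"ty":0,"tz":0,"spin":0}]' >/dev/null;python3 go.py 438.5 73 17.5 -8.2
python3 - <<'E'
from h import *
p,d=optics.snapshot('scene'); cv2.imwrite("pics/s3.png",cv2.resize(p[120:240,220:380,::-1],(800,600)))
E
```

```text
spin -0.0 then tx 0.00 ty 0.13 tz 1.76 | tcp [438.1  71.9  35.1] h 171.8 tilt 0.0145 clk 25.2 open 0.173 F [ 0.3 -0.7 -6.9] grip 60.0
```

View pics/s3.png

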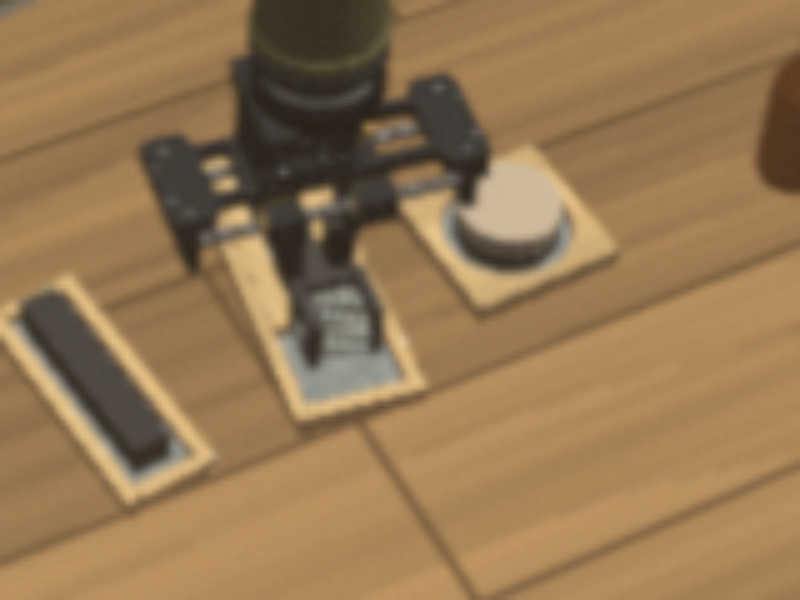

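The dresser's head, at (340,320), is lined up over the pocket. I'll ease it down.

```bash
python3 -m creep '[{"grip":-1,"tx":0,"ty":0.1,"tz":0.5,"spin":0},{"grip":-1,"tx":0,"ty":0,"tz":0.4,"spin":0},{"grip":-1,"tx":0,"ty":0,"tz":0.3,"spin":0},{"grip":-1,"tx":0,"ty":0,"tz":0.2,"spin":0},{"grip":-1,"tx":0,"ty":0,"tz":0.1,"spin":0},{"grip":-1,"tx":0,"ty":0,"tz":0,"spin":0},{"grip":-1,"tx":0,"ty":0,"tz":0,"spin":0},{"grip":-1,"tx":0,"ty":0,"tz":0,"spin":0}]' >/dev/null;python3 go.py 438.5 73 17.5 -8.2
```

```text
spin 0.0 then tx -0.08 ty 0.05 tz 0.28 | tcp [437.6  72.7  20.3] h 171.8 tilt 0.0144 clk 26.0 open 0.179 F [-0.2 -0.3 -7.3] grip 60.0
```

```bash
python3 -m creep '[{"grip":-1,"tx":-0.1,"ty":0,"tz":0.1,"spin":0},{"grip":-1,"tx":0,"ty":0,"tz":0.1,"spin":0},{"grip":-1,"tx":0,"ty":0,"tz":0.05,"spin":0},{"grip":-1,"tx":0,"ty":0,"tz":0,"spin":0},{"grip":-1,"tx":0,"ty":0,"tz":0,"spin":0},{"grip":-1,"tx":0,"ty":0,"tz":0,"spin":0}]' >/dev/null;python3 go.py 438.5 73 17 -8.2
```

```text
spin 0.0 then tx -0.00 ty 0.04 tz 0.06 | tcp [438.4  72.6  17.6] h 171.8 tilt 0.0139 clk 26.5 open 0.176 F [-0.2  0.4 -6.6] grip 60.0
```

Now I'll lower the last half millimetre, open the fingers and retreat.

```bash
python3 -m creep '[{"grip":-1,"tx":0,"ty":0,"tz":0.08,"spin":0},{"grip":-1,"tx":0,"ty":0,"tz":0,"spin":0},{"grip":-1,"tx":0,"ty":0,"tz":0,"spin":0},{"grip":-0.6,"tx":0,"ty":0,"tz":0,"spin":0},{"grip":-0.55,"tx":0,"ty":0,"tz":0,"spin":0},{"grip":-0.45,"tx":0,"ty":0,"tz":0,"spin":0},{"grip":-0.3,"tx":0,"ty":0,"tz":0,"spin":0},{"grip":-0.2,"tx":0,"ty":0,"tz":0,"spin":0}]' && python3 -m creep '[{"grip":-0.2,"tx":0,"ty":0,"tz":-1,"spin":0},{"grip":-0.2,"tx":0,"ty":0,"tz":-2,"spin":0},{"grip":-0.2,"tx":0,"ty":0,"tz":-2.5,"spin":0},{"grip":-0.2,"tx":0,"ty":0,"tz":-2.5,"spin":0},{"grip":-0.2,"tx":0,"ty":0,"tz":-2.5,"spin":0},{"grip":-0.2,"tx":0,"ty":0,"tz":-2.5,"spin":0},{"grip":-0.2,"tx":0,"ty":0,"tz":-2.5,"spin":0}]' >/dev/null; python3 -m creep '[{"grip":-0.2,"tx":-3,"ty":3,"tz":0,"spin":0},{"grip":-0.2,"tx":-3,"ty":3,"tz":0,"spin":0},{"grip":-0.2,"tx":-3,"ty":3,"tz":0,"spin":0},{"grip":-0.2,"tx":-2,"ty":3,"tz":0,"spin":0},{"grip":-0.2,"tx":0,"ty":3,"tz":0,"spin":0},{"grip":-0.2,"tx":0,"ty":3,"tz":0,"spin":0},{"grip":-0.2,"tx":0,"ty":3,"tz":0,"spin":0},{"grip":-0.2,"tx":0,"ty":3,"tz":0,"spin":0}]' >/dev/null;python3 go.py 438.5 73 17 -8.2
python3 - <<'E'
from h import *
p,d=optics.snapshot('top'); np.savez('top2.npz',p=p,d=d); cv2.imwrite("pics/t2.png",cv2.resize(p[130:330,170:410,::-1],(720,600),interpolation=cv2.INTER_CUBIC))
p,d=optics.snapshot('scene'); cv2.imwrite("pics/s4.png",cv2.resize(p[120:270,160:360,::-1],(800,600)))
E
```

```text
clock: 27.13
tool_pos: [0.4386, 0.0726, 0.0169]
eef_rot: [0.071, 0.997, -0.005, 0.005]
contact_force: [-0.3, -0.7, -0.1]
opening: 0.392
finger_force: 0.0
spin -0.0 then tx 11.18 ty -23.87 tz 13.66 | tcp [580.7 295.  153.4] h 171.8 tilt 0.0222 clk 28.4 open 0.399 F [-0.3  1.4  0.1] grip 0.0
```

View pics/t2.png

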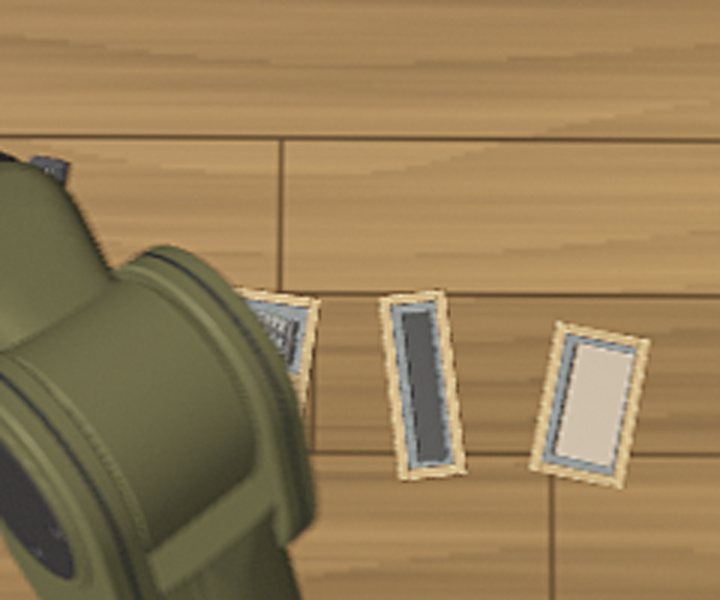

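View pics/s4.png

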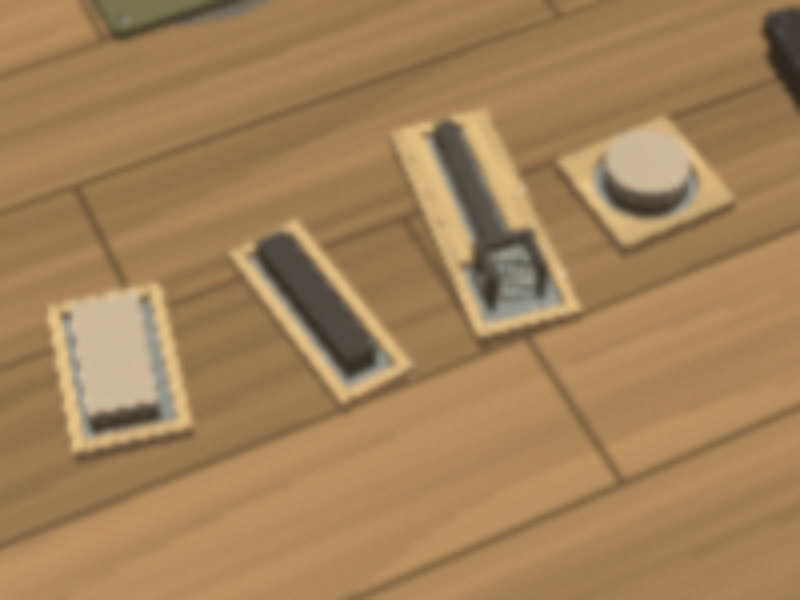

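All four lie in their recesses: stone (120,370), stick (320,300), dresser (490,215), puck (650,170). I'll let the arm settle and check the heights before handing in.

```bash
python3 -m creep '[{"grip":-0.2,"tx":0,"ty":0,"tz":0,"spin":0},{"grip":-0.2,"tx":0,"ty":0,"tz":0,"spin":0},{"grip":-0.2,"tx":0,"ty":0,"tz":0,"spin":0},{"grip":-0.2,"tx":0,"ty":0,"tz":0,"spin":0},{"grip":-0.2,"tx":0,"ty":0,"tz":0,"spin":0},{"grip":-0.2,"tx":0,"ty":0,"tz":0,"spin":0}]' >/dev/null
python3 - <<'E'
from h import *
p,d=optics.snapshot('scene')
vv,uu=np.mgrid[:420,:560];W=world('scene',d=d.ravel(),uv=np.c_[uu.ravel(),vv.ravel()])[d.ravel()>0]
for k,x,y,a,L,w,top in(('stone',424,-219,-11.3,45,20,31),('stick',441,-70,6.8,58,9,31),('puck',438,206,0,25,25,36),('handle',438.5-50,73+7,-8.2,50,5,30)):
    q=W[:,:2]*1e3-[x,y];c,s=np.cos(np.radians(a)),np.sin(np.radians(a));u=q@[c,s];v=q@[-s,c]
    m=(abs(u)<L)&(abs(v)<w)&(W[:,2]>.02)&(W[:,2]<.05);A=np.c_[u[m],v[m],np.ones(m.sum())]
    print(k,m.sum(),'top mm',np.median(W[m,2]*1e3).round(1),'expect',top,'slopes',(np.linalg.lstsq(A,W[m,2]*1e3,rcond=None)[0][:2]).round(3))
E
```

```text
stone 362 top mm 30.8 expect 31 slopes [-0.003  0.006]
stick 192 top mm 30.4 expect 31 slopes [-0.006 -0.024]
puck 201 top mm 35.9 expect 36 slopes [-0.003 -0.009]
handle 80 top mm 29.3 expect 30 slopes [-0.002 -0.053]
```

```bash
python3 -c "
from plant import workorder
print(workorder.finish_job())"
```

```text
the job is handed in; nothing more can be done
None
```

All four things lie flat and released in their trays, the oil bottle and jar were left untouched, and the job is handed in at about 29 s of the 102 s allowed; the hand-in gave no verdict.

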